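# Spring the battery hatch of a studio miniature

### The arm

A 6-joint arm with a two-finger parallel gripper is mounted at the origin on the work surface. World frame = base frame: x ahead of the robot, y to its left, z up, the work surface at z = 0. Lengths are in mm, angles in rad, forces in N, time in s.
With the tool pointing down it reaches from about 275 to 1000 mm from the base axis. Payload 8.4 kg.
Tool frame: the origin (TCP) lies midway between the tips of the shut fingers; the grasp point (between the pads) lies grip_depth behind it (grip_depth is the distance from the TCP to the grasp point, in mm); z points along the fingers, y is the line along which they close (so a half turn about z gives the same grasp; the last joint's range is limited). The gripper opens to 85 mm and grips with 20 to 120 N. Pads are 22 mm wide; open, the fingers measure 114 mm over their backs; the gripper's body (76 mm by 85 mm) begins 54 mm behind the grasp point. The pads swing forward as they close: fully open they stand 13 mm farther back than shut.
Start: joints at [-1.157, 0.353, 1.633, -0, 1.155, -0.002], TCP at [252.45, -571.749, 231.281] pointing down, gripper open.
Joint ranges: [-2.63, 2.63], [-0.92, 2.1], [0.06, 2.66], [-1.3, 4.44], [0, 2.69], [-3.02, 3.02]. Speed limits (rad/s): [2.22, 2.22, 2.79, 3.14, 3.14, 3.14].

### API

Orientations are given as [roll, pitch, yaw] about the fixed x, y, z axes, in that order (R = Rz(yaw) Ry(pitch) Rx(roll)).
In Python, from rig import * gives the robot as it stands.
- The arm moves only by the shell command python3 -m creep 'ROWS' [FORCE]. ROWS is JSON, a list of rows, each an object of numbers: "x", "y", "z": the shift along the tool's x, y, z in mm; "rx", "ry", "rz": the turn, a rotation vector about the tool's x, y, z in rad; "hand": the finger opening in mm, from 0 to 85.4. A call has 1 to 20 rows; each row shifts and turns the commanded pose from where the row before left it, along the tool's axes as they then stand; what a row does not reach is not made up. A row lasts 1/8 s, in which the tool goes at most 62.5 mm and 10.7 degrees, less where a joint would pass 70% of its speed; a pose out of reach is approached as far as the arm can. A call with a gripper value outside its range is refused whole. The fingers move at their own pace and stop on an object; FORCE is the grip in N (left out, the last holds). Time passes only in rows, so rows that do not move let the fingers close. It gives the time, the measured TCP pose, the force, the opening and the grip force at its end, in the units of the state.
- sense(): the state, without advancing time (a new reading comes with each control period).
- grab_frame(name): name is "side" or "top"; returns the picture (420x560x3 uint8, red, green, blue); there is no depth.
- get_calibration(name): a dict with "K" (3x3 intrinsics, pixels), "R" (3x3) and "t" (3): a world point X has camera coordinates R X + t. Camera axes: x right, y down, z forward; pixel columns grow to the right and rows downward; lengths in mm; the calibration is good to about 2 mm. A picture is of the moment at which its call begins. get_calibration takes no time and is no camera call.
- sign_off(): hands the job in; it is judged then, once.
The state is a dict: "clock": time; "qpos": joint angles; "qvel": joint speeds; "joint_efforts": joint torques, N m; "eef_pos": TCP position; "tcp_rot": TCP orientation; "contact_force": force on the tool from outside, world axes, zero at the start; "wrist_torque": the same for the moment, N m; "opening": opening from 0.0 (shut) to 1.0 (fully open); "grasp_force": force on a finger pad.
Only numpy, scipy, OpenCV 4.12 (cv2) and the standard library are available. Lean on these libraries where they do the work, as an engineer would, in place of code of your own. Each camera call takes 0.05 s, during which the arm holds its last target. There are 200 camera calls.

### The job

Take the red-handled release tool from its wooden rack and push its brass rod down through the yellow-framed slot in the grey model ship's deck, pressing the hidden orange latch tab until the rust-coloured battery hatch springs open. Then hang the tool upright in its rack again and let go, leaving the hatch open and without knocking over or shoving the glue bottle and paint jars.

Things in the scene. Friction and masses are not known exactly. Their poses are not given: they have to be found in the camera images.
- hull: Grey model spaceship hull, a hollow box fixed to the bench: 160 mm along its x, 300 mm along its y, deck top 95 mm above the bench, deck parts up to 9 mm higher. Origin: centre of its underside. Slot and hatch are both on its deck; z is up.
- slot (a point): Centre of the yellow-framed slot in the deck, at the deck's top face (hull frame: x 0, y -85 mm, z 95 mm). The slot is 34 mm long along the hull's x and 15 mm wide along the hull's y; the deck is 6 mm thick and the inside below is hollow.
- tab (a point): Top centre of the orange latch tab, straight below the slot and 41 mm below the deck top (54 mm above the bench) at rest. Its pad is 32 mm (hull x) by 26 mm (hull y). It is the end of a 65 mm rocking lever: pressed down it sinks up to 14 mm against a spring (about 2 N at first, 4 N at the stop); the hatch is let go after about 8 mm, so press 10 to 13 mm. It springs back when let go.
- latch (a joint): Angle of the latch lever, rad: 0 at rest, grows as the tab is pressed; 0.22 at its stop.
- hatch (a joint): Angle of the rust-coloured battery hatch in the deck (88 x 106 mm, hinged across the hull at hull y = +113 mm, free edge towards the slot), rad: 0 shut and latched. Once unlatched a light spring swings it up by itself to its stop at 0.95, within about 1 s, where it stays; its edge then stands about 185 mm above the bench and 130 mm or more from the slot.
- hatch_edge (a point): Middle of the hatch's free edge, on its top face.
- tool_handle (a point): Centre of the red round handle of the release tool: 24 mm diameter, 70 mm long, upright, its centre 151 mm above the bench while in the rack. Grasp it here from above. z points along the tool away from the rod. The tool weighs about 0.12 kg.
- tool_collar (a point): Centre of the underside of the tool's steel collar (36 mm diameter, 6 mm thick), 41 mm below the handle's centre. By this collar the tool hangs in the rack.
- tool_tip (a point): Lower end of the tool's brass rod: 8 mm diameter, 90 mm long below the collar (131 mm below the handle's centre).
- rack_notch (a point): Centre of the notch in the wooden rack, at its top face, 110 mm above the bench; the rack is fixed. The notch is 16 mm wide along the rack's y, open upwards and to the rack's -x, and closed by a back wall 27 mm to the rack's +x; the wood on each side of it is 18 mm thick and 55 mm long along x. The tool hangs upright with its collar on the wood on both sides and the rod down in the notch, tip 20 mm above the bench.
- glue: Loose yellow glue bottle, 40 mm diameter, 75 mm high, a bystander. Origin: centre of its underside.
- jar_red: Loose glass paint jar with a red cap, 38 mm diameter, 45 mm high, a bystander. Origin: centre of its underside.
- jar_blue: Loose glass paint jar with a blue cap, 38 mm diameter, 45 mm high, a bystander. Origin: centre of its underside.
Things that resemble listed ones, but are neither listed nor needed, are in the scene too. What is meant by the part that bears tool_handle is not turquoise, and is the larger of those in its own colour. What is meant by the part that bears rack_notch is not white, and is the smaller of those in its own colour.

How it is judged (in metres and radians):
On the way, in this order (a step that is already met when the one before it is completed fails the run):
1. the tool's rod is down through the slot, its tip at least 12 mm below the deck top (x of tool_tip in the frame of hull between -0.018 and 0.018 m and y of tool_tip in the frame of hull between -0.094 and -0.076 m and z of tool_tip in the frame of hull below 0.083 m).
2. the rod presses the latch tab well down (latch over 0.1 rad) (x of tool_tip in the frame of hull between -0.018 and 0.018 m and y of tool_tip in the frame of hull between -0.094 and -0.076 m and value of joint latch above 0.1 rad and contact force between tool and latch above 0.5 N), for 0.05 s.
At the end, for the whole second after the job is handed in: The hatch stands open (over 0.7 rad), the latch tab has sprung back (under 0.05 rad), and the tool hangs at rest in the rack's notch: collar within 24 mm along the notch, 9 mm across it and 5 mm in height of its seat, upright within 0.15 rad (value of joint hatch above 0.7 rad and value of joint latch below 0.05 rad and x of tool_collar in the frame of rack_notch between -0.024 and 0.024 m and y of tool_collar in the frame of rack_notch between -0.009 and 0.009 m and z of tool_collar in the frame of rack_notch between -0.005 and 0.005 m and angle between tool_handle's own z axis and vertical below 0.15 rad and linear speed of tool below 0.03 m/s); the robot touches nothing.
It fails at once if the glue bottle is knocked over or pushed more than 4 cm (angle between glue's own z axis and vertical above 0.5 rad or distance of glue from where it was at the start of the episode above 0.04 m).
It fails at once if the red-capped jar is knocked over or pushed more than 4 cm (angle between jar_red's own z axis and vertical above 0.5 rad or distance of jar_red from where it was at the start of the episode above 0.04 m).
It fails at once if the blue-capped jar is knocked over or pushed more than 4 cm (angle between jar_blue's own z axis and vertical above 0.5 rad or distance of jar_blue from where it was at the start of the episode above 0.04 m).
It also fails if it takes over 54 s, if anything falls off the work surface, if the arm or the gripper's body presses on something with over 40 N, if the wrist force passes 120 N, or if a joint passes its speed limit or range.

## Working session

There is one attempt and no reset: what is moved stays moved. The work goes in short steps, Python scripts to look and compute and a shell command to move; the robot and the scene stay as the last step left them, time stands still between calls to the robot, and variables do not carry over. Pictures are saved under pics/ and viewed, at most 12 in all, crops included, and the job is handed in when it is done.

```bash
mkdir -p pics; python3 - <<'E'
from rig import *
import cv2,numpy as np
s=sense();print(s)
for n in("side","top"):
    f=grab_frame(n);cv2.imwrite(f"pics/{n}0.png",cv2.cvtColor(f,cv2.COLOR_RGB2BGR));c=get_calibration(n)
    print(n,c["K"],"C",-np.array(c["R"]).T@c["t"],c["R"])
E
```

```text
{'clock': 0.0, 'qpos': array([-1.15742216e+00,  3.53640510e-01,  1.63413580e+00,  8.22773119e-06,
        1.15521747e+00, -2.41009922e-03]), 'qvel': array([ 1.53805048e-03, -1.72910339e-05, -3.14510831e-04, -1.41674714e-03,
        5.25225190e-04,  2.33016033e-03]), 'joint_efforts': array([-1.01675487e-03, -6.05251622e+01, -3.42067623e+01, -1.38061189e-06,
        9.37240839e-03, -6.72412227e-06]), 'eef_pos': array([ 252.24487974, -571.30937782,  230.56574848]), 'tcp_rot': array([-3.14019155e+00, -1.08995813e-05,  4.15780928e-01]), 'contact_force': array([ 0.95781241, -0.67024835, -0.30344156]), 'wrist_torque': array([-0.04095152, -0.01351765,  0.02316623]), 'grasp_force': 0.0, 'opening': 1.0014927580048383}
side [[426.00807092   0.         278.56882701]
 [  0.         426.00807092 203.60893872]
 [  0.           0.           1.        ]] C [  251.33755096 -1112.29550269   680.54299253] [[ 0.97082482 -0.23856225 -0.02423271]
 [-0.14373908 -0.49808066 -0.85513434]
 [ 0.19193293  0.83366883 -0.51783978]]
top [[400.04489592   0.         282.84309157]
 [  0.         400.04489592 213.43356472]
 [  0.           0.           1.        ]] C [ 253.6103786  -184.87139027 1384.37088175] [[ 0.01177795 -0.99991054 -0.0063397 ]
 [-0.98424535 -0.01047439 -0.1764975 ]
 [ 0.17641531  0.0083186  -0.98428067]]
```

View pics/side0.png

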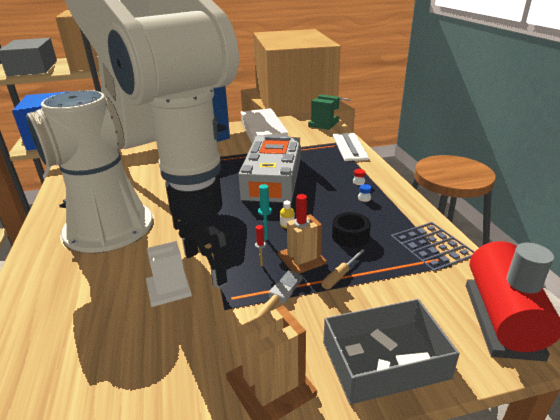

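View pics/top0.png

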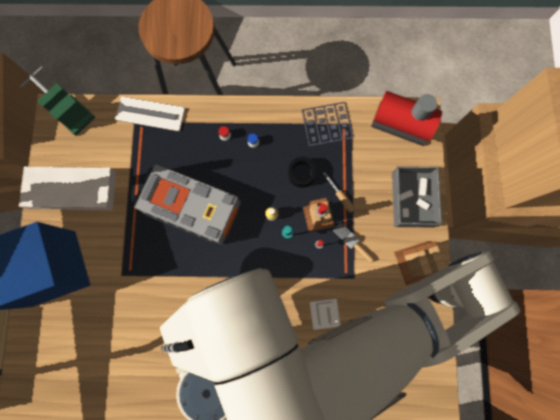

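The side view shows these red or wooden candidates:
- Red handle in the small rack at side (301,208), top (323,208).
- Smaller red tool at side (260,236), top (319,244).
- Turquoise tool at side (264,200), top (287,232).
- Small wooden rack at side (304,245), top (319,214).
- Larger wooden rack at side (272,350), top (422,262).

I choose the larger red handle and the smaller wooden rack, and check both in a close crop.

```bash
cat > h.py <<'E'
from rig import *
import cv2,numpy as np
def ray(n,uv):
    c=get_calibration(n);R=np.array(c["R"]);t=np.array(c["t"]).ravel()
    d=R.T@np.linalg.solve(np.array(c["K"]),[uv[0],uv[1],1.]);return -R.T@t,d/np.linalg.norm(d)
def onz(n,uv,z):
    C,d=ray(n,uv);return C+d*(z-C[2])/d[2]
def cross(a,b):
    (C1,d1),(C2,d2)=ray("side",a),ray("top",b)
    s=np.linalg.lstsq(np.c_[d1,-d2],C2-C1,rcond=None)[0]
    p,q=C1+s[0]*d1,C2+s[1]*d2;return (p+q)/2,np.linalg.norm(p-q)
def proj(n,X):
    c=get_calibration(n);p=np.array(c["K"])@(np.array(c["R"])@X+np.array(c["t"]).ravel());return p[:2]/p[2]
def blobs(f,lo,hi,amin=15):
    hsv=cv2.cvtColor(f,cv2.COLOR_RGB2HSV);m=cv2.inRange(hsv,np.array(lo),np.array(hi))
    n,l,st,ce=cv2.connectedComponentsWithStats(m);return [(ce[i].round(1),st[i]) for i in range(1,n) if st[i][4]>=amin],m
E
python3 - <<'E'
from h import *
np.set_printoptions(precision=1,suppress=True)
im={n:cv2.cvtColor(cv2.imread(f"pics/{n}0.png"),cv2.COLOR_BGR2RGB) for n in("side","top")}
for n in im:
    for nm,lo,hi in(("red",(0,190,90),(5,255,255)),("red2",(174,190,90),(180,255,255)),("rust",(6,170,120),(12,255,255)),("yel",(18,150,140),(32,255,255))):
        for c,s in blobs(im[n],lo,hi)[0]: print(n,nm,c,s)
a=cv2.resize(im["top"][180:260,130:230],(400,320),interpolation=cv2.INTER_CUBIC)
b=cv2.resize(im["top"][180:260,280:380],(400,320),interpolation=cv2.INTER_CUBIC)
c=cv2.resize(im["side"][180:280,245:345],(280,280),interpolation=cv2.INTER_CUBIC)
d=cv2.resize(im["side"][125:205,230:330],(350,280),interpolation=cv2.INTER_CUBIC)
o=np.zeros((600,800,3),np.uint8);o[:320,:400]=a;o[:320,400:]=b;o[320:,:280]=c;o[320:,280:630]=d
cv2.imwrite("pics/crop.png",o[:,:,::-1])
E
```

```text
side red [359.4 172.5] [355 169  10   8  70]
side red [301.2 207.8] [296 194  11  30 262]
side red [259.4 234.3] [256 225   7  20 118]
side red [512.6 301.9] [ 470  242   90  110 5378]
side rust [273.7 146.5] [260 140  28  13 217]
side rust [318.4 147.3] [302 145  33   5  34]
side rust [265. 189.] [249 182  32  16 343]
side rust [415.2 263.4] [407 262  17   4  30]
side rust [396.4 266.9] [391 266  12   3  16]
side rust [374.6 271. ] [364 269  23   5  37]
side rust [353.7 275.1] [342 273  24   5  36]
side rust [314.8 282.4] [309 281  13   4  17]
side yel [267.2 165.4] [260 163  16   4  23]
side yel [286.6 212.6] [280 208  14  10 114]
top red [404.6 116.9] [ 375   93   65   47 1468]
top red [223.5 131. ] [219 127  10   9  60]
top red [322.2 208. ] [320 204   6   9  42]
top rust [139.1 151.2] [137 128   5  47  96]
top rust [343.7 164.1] [343 141   3  49  91]
top rust [168.9 195.4] [151 180  38  33 514]
top rust [136.1 189.7] [135 185   3  10  23]
top rust [345.2 260.2] [344 246   3  26  37]
```

View pics/crop.png

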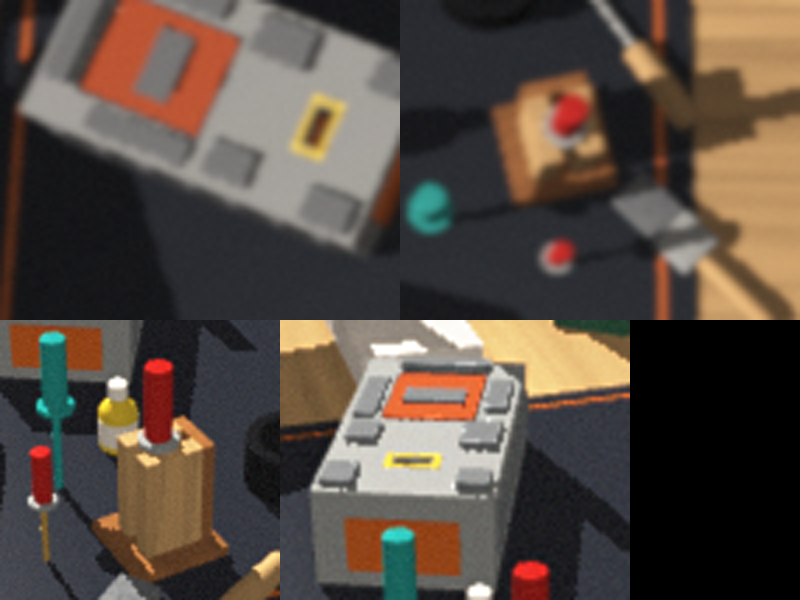

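Crop: the larger red handle hangs in the small rack (top ≈(322,208)). The back wall is on the far/right side, so rack +x ≈ world +x, turned by about 0.27. The slot's yellow frame is at top ≈(209,211) and side ≈(267,165).

```bash
python3 - <<'E'
from h import *
import rig
np.set_printoptions(precision=1,suppress=True)
print([x for x in dir(rig) if not x.startswith('_')], getattr(rig,'grip_depth',None))
im={n:cv2.cvtColor(cv2.imread(f"pics/{n}0.png"),cv2.COLOR_BGR2RGB) for n in("side","top")}
def cen(n,box,lo,hi):
    x0,y0,x1,y1=box;f=im[n][y0:y1,x0:x1]
    m=cv2.inRange(cv2.cvtColor(f,cv2.COLOR_RGB2HSV),np.array(lo),np.array(hi))
    p=cv2.findNonZero(m).reshape(-1,2)+[x0,y0];return p
for nm,bt,bs,lo,hi,z in(("slot",(195,195,225,228),(250,155,285,175),(18,110,90),(34,255,255),95),("hatch",(145,170,195,220),(255,136,295,156),(4,140,80),(14,255,255),95)):
    for n,b in(("top",bt),("side",bs)):
        p=cen(n,b,lo,hi);r=cv2.minAreaRect(p.astype(np.float32))
        q=np.array([onz(n,u,z)[:2] for u in p]);rw=cv2.minAreaRect(q.astype(np.float32))
        print(nm,n,len(p),"pix",p.mean(0),"w mean",q.mean(0),"rectcentre",np.array(rw[0]),np.array(rw[1]),rw[2])
p=cen("side",(290,185,312,232),(0,150,60),(8,255,255));print("handle side",p.mean(0),p.min(0),p.max(0),onz("side",p.mean(0),151))
t=cen("top",(312,198,334,218),(0,150,60),(8,255,255));print("handle top",t.mean(0),t.min(0),t.max(0),onz("top",t.mean(0),180),cross(p.mean(0),t.mean(0)))
for nm,uv,z in(("teal",(287,232),130),("smallred",(319.5,243),90),("glue",(271,213),75),("bin",(417,197),60),("ring",(302,171),40)): print(nm,onz("top",uv,z))
E
```

```text
['MotionError', 'get_calibration', 'grab_frame', 'grip_depth', 'sense', 'sign_off'] 18.700000000000003
slot top 88 pix [208.9 211.4] w mean [488.9  68.7] rectcentre [489.2  68.2] [25.4 48.6] 66.0624008178711
slot side 45 pix [268.  164.5] w mean [493.  69.] rectcentre [490.6  66.4] [28.3 48.1] 73.31837463378906
hatch top 629 pix [168.9 195.4] w mean [541.4 203.5] rectcentre [541.5 202.3] [106.8  86.1] 68.33708190917969
hatch side 243 pix [274.  146.4] w mean [543.4 201.1] rectcentre [543.7 202.5] [110.6  87.5] 68.27127838134766
handle side [301.1 208.1] [296 193] [306 223] [ 493.7 -294.3  151. ]
handle top [322.4 207.6] [319 203] [327 213] [ 488.9 -295.6  180. ] (array([ 493.4, -297.9,  153.4]), np.float64(1.502428258033786))
teal [ 419.  -188.1  130. ]
smallred [ 389.5 -293.9   90. ]
glue [ 489.3 -134.4   75. ]
bin [ 552.3 -626.6   60. ]
ring [ 645.3 -238.4   40. ]
```

```bash
python3 -m creep '[{"x":41,"y":-19,"hand":85},{"x":41,"y":-19},{"x":41,"y":-19},{"x":41,"y":-19},{"x":41,"y":-19},{"x":41,"y":-19},{"x":41,"y":-19},{"x":41,"y":-19},{},{}]' 40
python3 - <<'E'
from h import *
im={}
for n in("side","top"):
    f=grab_frame(n);im[n]=f
s=sense();print(s["eef_pos"],s["tcp_rot"],s["contact_force"])
o=np.zeros((400,800,3),np.uint8)
for i,(n,(x,y)) in enumerate((("side",(250,130)),("top",(272,160)))):
    o[:,i*400:i*400+400]=cv2.resize(im[n][y:y+100,x:x+100],(400,400),interpolation=cv2.INTER_CUBIC)
cv2.imwrite("pics/c2.png",o[:,:,::-1])
E
```

```text
[ 252.32151901 -571.48963061  230.83237611] [-3.14070210e+00  1.05355007e-05  4.15795308e-01] [-0.07745842  0.23518284  0.68017701]schema error: expected keys x, y, z, rx, ry, rz, hand
```

View pics/c2.png

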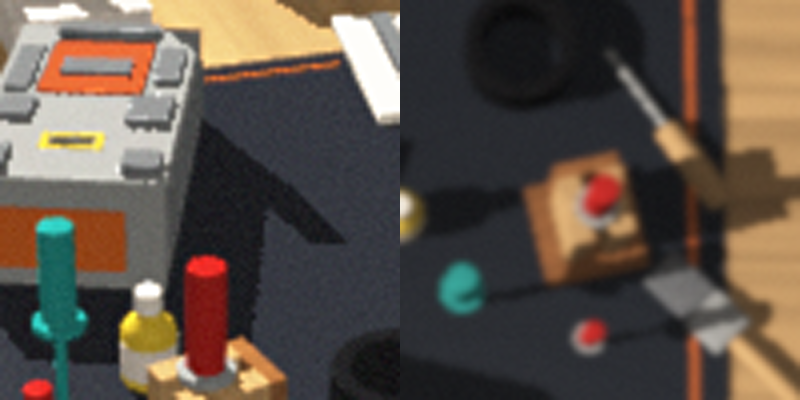

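The arm did not move: the rows were refused because of their keys. The picture shows the scene unchanged, with the handle at crop (207,315). I'll write every key in each row.

```bash
python3 -m creep '[{"x":41,"y":-19,"z":0,"rx":0,"ry":0,"rz":0,"hand":85},{"x":41,"y":-19,"z":0,"rx":0,"ry":0,"rz":0,"hand":85},{"x":41,"y":-19,"z":0,"rx":0,"ry":0,"rz":0,"hand":85},{"x":41,"y":-19,"z":0,"rx":0,"ry":0,"rz":0,"hand":85},{"x":41,"y":-19,"z":0,"rx":0,"ry":0,"rz":0,"hand":85},{"x":41,"y":-19,"z":0,"rx":0,"ry":0,"rz":0,"hand":85},{"x":41,"y":-19,"z":0,"rx":0,"ry":0,"rz":0,"hand":85},{"x":41,"y":-19,"z":0,"rx":0,"ry":0,"rz":0,"hand":85},{"x":0,"y":0,"z":0,"rx":0,"ry":0,"rz":-0.1,"hand":85},{"x":0,"y":0,"z":0,"rx":0,"ry":0,"rz":0,"hand":85}]' 40
python3 - <<'E'
from h import *
im={}
for n in("side","top"):
    f=grab_frame(n);im[n]=f
s=sense();print(s["eef_pos"],s["tcp_rot"],s["contact_force"])
o=np.zeros((400,800,3),np.uint8)
for i,(n,(x,y)) in enumerate((("side",(250,130)),("top",(272,160)))):
    o[:,i*400:i*400+400]=cv2.resize(im[n][y:y+100,x:x+100],(400,400),interpolation=cv2.INTER_CUBIC)
cv2.imwrite("pics/c3.png",o[:,:,::-1])
E
```

```text
clock: 1.45
eef_pos: [491.3, -299.7, 231.1]
tcp_rot: [-3.141, 0.0, 0.516]
contact_force: [0.5, -0.6, 0.3]
opening: 0.999
grasp_force: 0.0
[ 490.82274837 -300.38203515  231.1747156 ] [-3.14136264e+00  2.14943900e-04  5.13323938e-01] [ 0.48286802 -0.24062317  0.37470964]
```

View pics/c3.png

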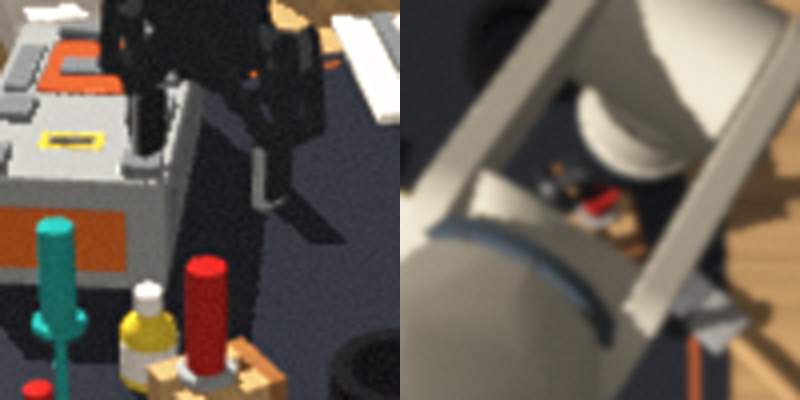

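The fingers straddle the handle's column in the side crop, at (150,130) and (265,190), with the handle at x≈207. I'll turn to yaw ≈0.27, correct by about (2,3) mm, and descend.

```bash
python3 -m creep '[{"x":0,"y":0,"z":0,"rx":0,"ry":0,"rz":0.12,"hand":85},{"x":0,"y":0,"z":0,"rx":0,"ry":0,"rz":0.12,"hand":85},{"x":3,"y":-2.5,"z":0,"rx":0,"ry":0,"rz":0,"hand":85},{"x":0,"y":0,"z":20,"rx":0,"ry":0,"rz":0,"hand":85},{"x":0,"y":0,"z":20,"rx":0,"ry":0,"rz":0,"hand":85},{"x":0,"y":0,"z":20,"rx":0,"ry":0,"rz":0,"hand":85},{"x":0,"y":0,"z":20,"rx":0,"ry":0,"rz":0,"hand":85},{"x":0,"y":0,"z":14,"rx":0,"ry":0,"rz":0,"hand":85},{"x":0,"y":0,"z":0,"rx":0,"ry":0,"rz":0,"hand":85},{"x":0,"y":0,"z":0,"rx":0,"ry":0,"rz":0,"hand":85}]' 40
python3 - <<'E'
from h import *
f=grab_frame("side")
s=sense();print(s["eef_pos"],s["tcp_rot"],s["contact_force"])
cv2.imwrite("pics/c4.png",cv2.resize(f[150:270,240:360],(480,480),interpolation=cv2.INTER_CUBIC)[:,:,::-1])
E
```

```text
clock: 2.8
eef_pos: [493.7, -297.2, 137.9]
tcp_rot: [3.141, -0.001, 0.276]
contact_force: [0.2, -0.5, 0.2]
opening: 0.996
grasp_force: 0.0
[ 493.81642758 -297.32622089  138.09480646] [ 3.14064903e+00 -8.98505004e-04  2.75998154e-01] [ 0.73042404  0.04121378 -0.03032852]
```

View pics/c4.png

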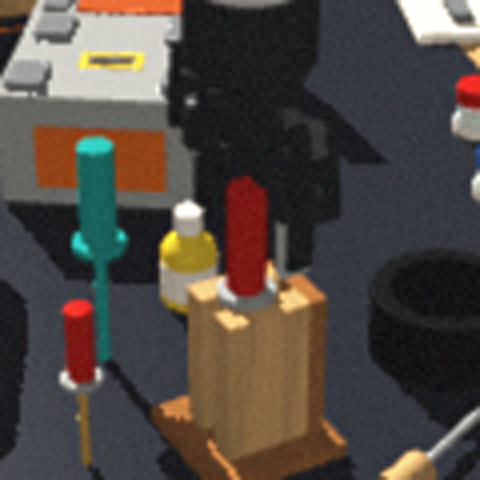

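The handle is drawn in front of the gripper at crop (246,235), and no finger is on the camera side of it. The estimate may be off in depth, so I'll project the fingertips to check.

```bash
python3 - <<'E'
from h import *
P=np.array([493.7,-297.2,0]);y=np.array([np.sin(.276),-np.cos(.276),0])
for nm,X in(("axis top186",P+[0,0,186]),("axis116",P+[0,0,116]),("near fing tip",P+43*y+[0,0,151]),("far tip",P-43*y+[0,0,151]),("grasp",P+[0,0,157]),("bodycen",P+[0,0,211]),("bench",P)):
    print(nm,((proj("side",X)-[240,150])*4).round(0), proj("top",X).round(1))
t0=cv2.imread("pics/top0.png")[:,:,::-1]
# rack extents on bench, candidates
for uv in((295,208),(310,231)): print(onz("top",uv,10))
E
```

```text
axis top186 [246. 183.] [323.1 205.7]
axis116 [246. 285.] [321.  209.9]
near fing tip [286. 269.] [335.2 204.4]
far tip [208. 203.] [308.8 211.4]
grasp [246. 226.] [322.2 207.5]
bodycen [246. 145.] [323.8 204.1]
bench [245. 437.] [318.2 216.1]
[ 519.70495811 -215.55482078   10.        ]
[ 439.16876564 -267.98761907   10.        ]
```

The projections agree: the near finger is expected at crop (286,269) and seen at about (283,258), and the axis is at x=246. So the handle is between the fingers, and I can close and lift a little.

```bash
python3 -m creep '[{"x":0,"y":0,"z":0,"rx":0,"ry":0,"rz":0,"hand":10},{"x":0,"y":0,"z":0,"rx":0,"ry":0,"rz":0,"hand":10},{"x":0,"y":0,"z":0,"rx":0,"ry":0,"rz":0,"hand":10},{"x":0,"y":0,"z":0,"rx":0,"ry":0,"rz":0,"hand":10},{"x":0,"y":0,"z":0,"rx":0,"ry":0,"rz":0,"hand":10},{"x":0,"y":0,"z":0,"rx":0,"ry":0,"rz":0,"hand":10},{"x":0,"y":0,"z":0,"rx":0,"ry":0,"rz":0,"hand":10},{"x":0,"y":0,"z":0,"rx":0,"ry":0,"rz":0,"hand":10},{"x":0,"y":0,"z":0,"rx":0,"ry":0,"rz":0,"hand":10},{"x":0,"y":0,"z":0,"rx":0,"ry":0,"rz":0,"hand":10}]' 50
```

```text
clock: 4.1
eef_pos: [493.4, -297.0, 137.5]
tcp_rot: [-3.142, -0.0, 0.276]
contact_force: [-2.4, 1.1, 5.9]
opening: 0.266
grasp_force: 48.8
```

```bash
python3 -m creep '[{"x":0,"y":0,"z":-8,"rx":0,"ry":0,"rz":0,"hand":10},{"x":0,"y":0,"z":-20,"rx":0,"ry":0,"rz":0,"hand":10},{"x":0,"y":0,"z":-25,"rx":0,"ry":0,"rz":0,"hand":10},{"x":0,"y":0,"z":-25,"rx":0,"ry":0,"rz":0,"hand":10},{"x":0,"y":0,"z":-25,"rx":0,"ry":0,"rz":0,"hand":10},{"x":0,"y":0,"z":-22,"rx":0,"ry":0,"rz":0,"hand":10},{"x":0,"y":0,"z":0,"rx":0,"ry":0,"rz":0,"hand":10},{"x":0,"y":0,"z":0,"rx":0,"ry":0,"rz":0,"hand":10}]' 50
python3 - <<'E'
from h import *
f=grab_frame("side")
s=sense();print(s["eef_pos"],s["tcp_rot"],s["contact_force"])
cv2.imwrite("pics/c5.png",cv2.resize(f[110:260,230:380],(600,600),interpolation=cv2.INTER_CUBIC)[:,:,::-1])
P=s["eef_pos"]*[1,1,0]
for z in (311,241,235,145): print(z,((proj("side",P+[0,0,z])-[230,110])*4).round(0))
E
```

```text
clock: 5.1
eef_pos: [492.9, -296.8, 261.4]
tcp_rot: [-3.141, 0.001, 0.276]
contact_force: [-0.4, -0.4, -1.0]
opening: 0.264
grasp_force: 49.0
[ 492.73854286 -296.66839851  261.07439551] [-3.14033823e+00  1.20360972e-03  2.75805578e-01] [ 0.14098108 -0.4507321  -0.18160646]
311 [285. 142.]
241 [284. 258.]
235 [284. 268.]
145 [284. 403.]
```

View pics/c5.png

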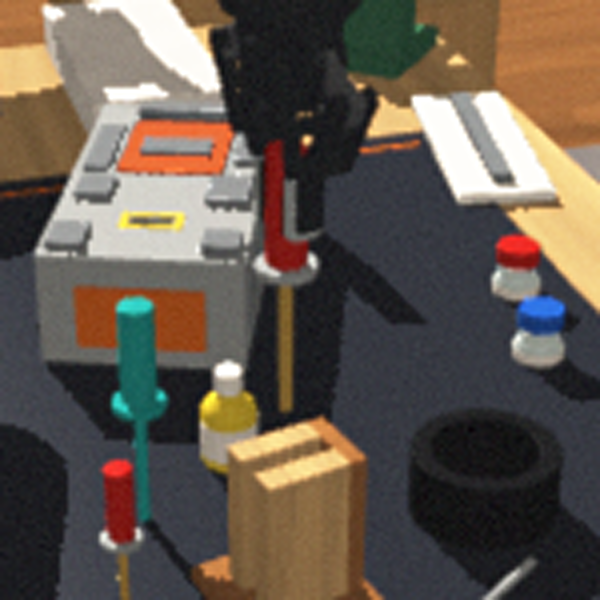

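The tool is held upright. Its rod runs from (287,285) to (286,410), as predicted from the TCP axis. Next: carry it over the slot.

```bash
python3 -m creep '[{"x":5,"y":-15,"z":0,"rx":0,"ry":0,"rz":0,"hand":10},{"x":9,"y":-33,"z":0,"rx":0,"ry":0,"rz":0,"hand":10},{"x":9,"y":-33,"z":0,"rx":0,"ry":0,"rz":0,"hand":10},{"x":9,"y":-33,"z":0,"rx":0,"ry":0,"rz":0,"hand":10},{"x":9,"y":-33,"z":0,"rx":0,"ry":0,"rz":0,"hand":10},{"x":9,"y":-33,"z":0,"rx":0,"ry":0,"rz":0,"hand":10},{"x":9,"y":-33,"z":0,"rx":0,"ry":0,"rz":0,"hand":10},{"x":9,"y":-33,"z":0,"rx":0,"ry":0,"rz":0,"hand":10},{"x":9,"y":-33,"z":0,"rx":0,"ry":0,"rz":0,"hand":10},{"x":9,"y":-33,"z":0,"rx":0,"ry":0,"rz":0,"hand":10},{"x":9,"y":-33,"z":0,"rx":0,"ry":0,"rz":0,"hand":10},{"x":1.6,"y":-7,"z":0,"rx":0,"ry":0,"rz":0,"hand":10},{"x":0,"y":0,"z":0,"rx":0,"ry":0,"rz":0,"hand":10},{"x":0,"y":0,"z":0,"rx":0,"ry":0,"rz":0,"hand":10},{"x":0,"y":0,"z":0,"rx":0,"ry":0,"rz":0,"hand":10}]' 50
python3 - <<'E'
from h import *
S=[grab_frame("side") for _ in range(4)];T=grab_frame("top");f=np.mean(S,0).astype(np.uint8)
s=sense();print(s["eef_pos"],s["tcp_rot"],s["contact_force"])
o=np.zeros((480,800,3),np.uint8)
o[:,:480]=cv2.resize(f[110:190,225:305],(480,480),interpolation=cv2.INTER_CUBIC)
o[:320,480:]=cv2.resize(T[170:250,170:250],(320,320),interpolation=cv2.INTER_CUBIC)
cv2.imwrite("pics/c6.png",o[:,:,::-1])
P=s["eef_pos"]*[1,1,0]
for z in (235,145,95): print(z,((proj("side",P+[0,0,z])-[225,110])*6).round(0),((proj("top",P+[0,0,z])-[170,170])*4).round(0))
E
```

```text
clock: 7.02
eef_pos: [490.4, 67.2, 262.3]
tcp_rot: [3.141, 0.0, 0.275]
contact_force: [-0.1, 0.0, -0.9]
opening: 0.264
grasp_force: 49.1
[490.44142375  67.70400578 262.29884837] [-3.14158363e+00 -1.47916726e-05  2.75251808e-01] [-0.05178242 -0.14785443 -1.30586736]
235 [243.  73.] [121. 129.]
145 [250. 241.] [145. 152.]
95 [254. 329.] [157. 164.]
```

View pics/c6.png

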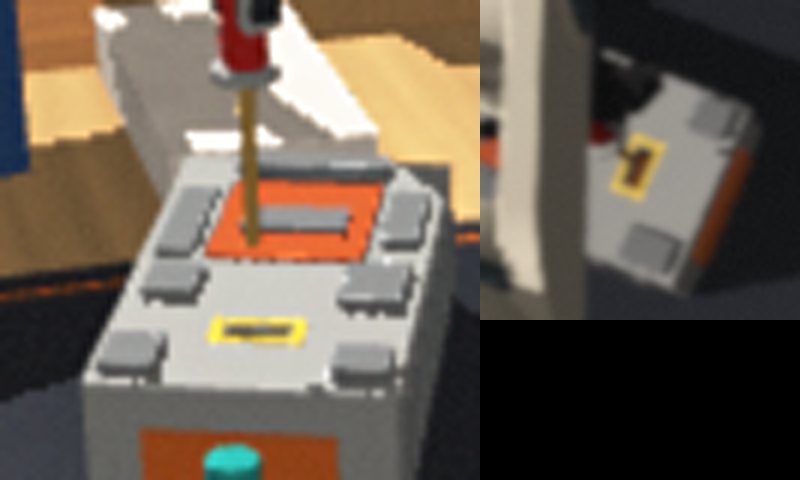

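The slot centre is at side crop (257,330). The tool axis at deck height projects to (254,329), and the rod drawn is about 2 crop px right of its prediction, so it is aligned within about 1–2 mm. I'll lower to just above the deck and check again.

```bash
python3 -m creep '[{"x":0,"y":0,"z":12,"rx":0,"ry":0,"rz":0,"hand":10},{"x":0,"y":0,"z":15,"rx":0,"ry":0,"rz":0,"hand":10},{"x":0,"y":0,"z":14,"rx":0,"ry":0,"rz":0,"hand":10},{"x":0,"y":0,"z":0,"rx":0,"ry":0,"rz":0,"hand":10},{"x":0,"y":0,"z":0,"rx":0,"ry":0,"rz":0,"hand":10}]' 50
python3 - <<'E'
from h import *
S=[grab_frame("side") for _ in range(4)];T=np.mean([grab_frame("top") for _ in range(4)],0).astype(np.uint8);f=np.mean(S,0).astype(np.uint8)
s=sense();print(s["eef_pos"],s["tcp_rot"],s["contact_force"])
o=np.zeros((480,800,3),np.uint8)
o[:,:480]=cv2.resize(f[130:190,240:300],(480,480),interpolation=cv2.INTER_CUBIC)
o[:320,480:]=cv2.resize(T[190:230,190:230],(320,320),interpolation=cv2.INTER_CUBIC)
cv2.imwrite("pics/c7.png",o[:,:,::-1])
P=s["eef_pos"]*[1,1,0]
for z in (194,104,95): print(z,((proj("side",P+[0,0,z])-[240,130])*8).round(0),((proj("top",P+[0,0,z])-[190,190])*8).round(0))
E
```

```text
clock: 7.9
eef_pos: [490.6, 68.1, 221.3]
tcp_rot: [-3.142, 0.0, 0.276]
contact_force: [-0.7, -0.7, -0.6]
opening: 0.265
grasp_force: 49.1
[490.53273773  68.03339911 221.51568968] [ 3.14150973e+00 -4.69446257e-04  2.75822023e-01] [ 0.2920956   0.87822636 -0.77978554]
194 [209.  41.] [104. 120.]
104 [218. 257.] [149. 163.]
95 [219. 278.] [153. 167.]
```

View pics/c7.png

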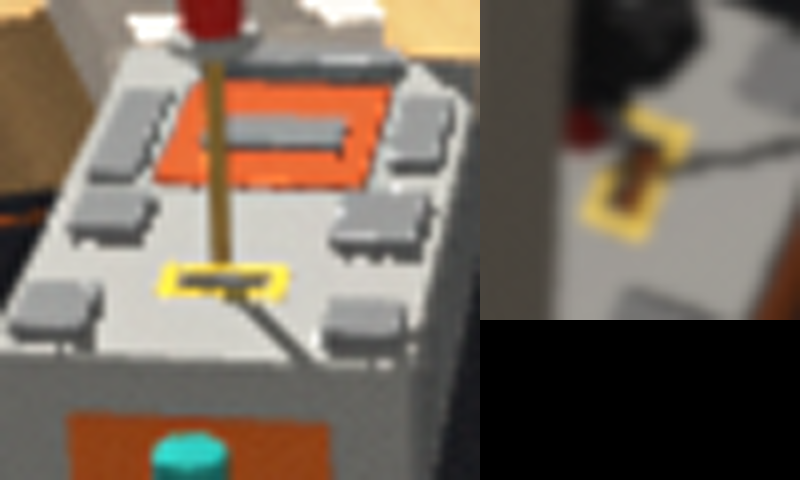

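The rod end is at side crop (221,262) and the slot centre at (224,281). The end would land at about (222,283), within 2 mm, so I go in gently.

```bash
python3 -m creep '[{"x":0,"y":0,"z":5,"rx":0,"ry":0,"rz":0,"hand":10},{"x":0,"y":0,"z":5,"rx":0,"ry":0,"rz":0,"hand":10},{"x":0,"y":0,"z":5,"rx":0,"ry":0,"rz":0,"hand":10},{"x":0,"y":0,"z":0,"rx":0,"ry":0,"rz":0,"hand":10}]' 50 && python3 -m creep '[{"x":0,"y":0,"z":5,"rx":0,"ry":0,"rz":0,"hand":10},{"x":0,"y":0,"z":5,"rx":0,"ry":0,"rz":0,"hand":10},{"x":0,"y":0,"z":5,"rx":0,"ry":0,"rz":0,"hand":10},{"x":0,"y":0,"z":5,"rx":0,"ry":0,"rz":0,"hand":10},{"x":0,"y":0,"z":0,"rx":0,"ry":0,"rz":0,"hand":10},{"x":0,"y":0,"z":0,"rx":0,"ry":0,"rz":0,"hand":10}]' 50
```

```text
clock: 8.8
eef_pos: [490.0, 68.0, 205.7]
tcp_rot: [-3.141, 0.001, 0.276]
contact_force: [-0.1, 0.1, -1.8]
opening: 0.266
grasp_force: 49.1
clock: 9.55
eef_pos: [490.5, 68.0, 186.3]
tcp_rot: [-3.142, -0.0, 0.276]
contact_force: [0.6, 0.0, -0.9]
opening: 0.265
grasp_force: 49.1
```

No contact yet with the tip at about 69 mm, so it is through the slot. I'll press on: the tab should be met at TCP ≈171, and the goal is ≈160.

```bash
python3 -m creep '[{"x":0,"y":0,"z":5,"rx":0,"ry":0,"rz":0,"hand":10},{"x":0,"y":0,"z":5,"rx":0,"ry":0,"rz":0,"hand":10},{"x":0,"y":0,"z":4,"rx":0,"ry":0,"rz":0,"hand":10},{"x":0,"y":0,"z":4,"rx":0,"ry":0,"rz":0,"hand":10},{"x":0,"y":0,"z":4,"rx":0,"ry":0,"rz":0,"hand":10},{"x":0,"y":0,"z":0,"rx":0,"ry":0,"rz":0,"hand":10},{"x":0,"y":0,"z":0,"rx":0,"ry":0,"rz":0,"hand":10}]' 50 && python3 -m creep '[{"x":0,"y":0,"z":2,"rx":0,"ry":0,"rz":0,"hand":10},{"x":0,"y":0,"z":2,"rx":0,"ry":0,"rz":0,"hand":10},{"x":0,"y":0,"z":0,"rx":0,"ry":0,"rz":0,"hand":10},{"x":0,"y":0,"z":0,"rx":0,"ry":0,"rz":0,"hand":10},{"x":0,"y":0,"z":0,"rx":0,"ry":0,"rz":0,"hand":10},{"x":0,"y":0,"z":0,"rx":0,"ry":0,"rz":0,"hand":10}]' 50
python3 - <<'E'
from h import *
f=grab_frame("side");print(sense()["eef_pos"])
cv2.imwrite("pics/c8.png",cv2.resize(f[90:210,220:340],(480,480),interpolation=cv2.INTER_CUBIC)[:,:,::-1])
for c,st in blobs(f[90:210,220:340],(4,140,80),(14,255,255))[0]:print(c,st)
E
```

```text
clock: 10.42
eef_pos: [490.4, 68.0, 164.2]
tcp_rot: [3.142, 0.0, 0.276]
contact_force: [-1.1, -0.2, -0.3]
opening: 0.264
grasp_force: 49.2
clock: 11.18
eef_pos: [490.5, 68.1, 160.4]
tcp_rot: [-3.142, -0.0, 0.276]
contact_force: [-0.5, 0.8, 3.2]
opening: 0.269
grasp_force: 49.3
[490.50653242  68.063329   160.3707314 ]
[14.  14.5] [  6   0  17  32 431]
[61.7 43. ] [ 53  33  16  18 193]
[97.9 57.4] [81 55 34  5 38]
[44.9 99. ] [ 28  92  33  16 357]
```

View pics/c8.png

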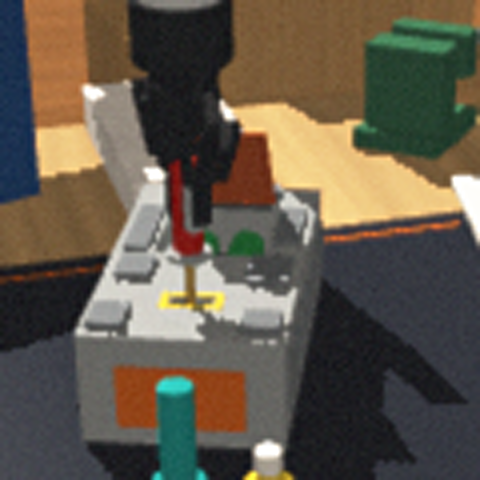

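The hatch stands open: the rust panel is upright at crop (245,165), and the force is 3–4 N with the rod in the slot. Now withdraw and go back to the rack.

```bash
python3 -m creep '[{"x":0,"y":0,"z":-5,"rx":0,"ry":0,"rz":0,"hand":10},{"x":0,"y":0,"z":-12,"rx":0,"ry":0,"rz":0,"hand":10},{"x":0,"y":0,"z":-20,"rx":0,"ry":0,"rz":0,"hand":10},{"x":0,"y":0,"z":-20,"rx":0,"ry":0,"rz":0,"hand":10},{"x":0,"y":0,"z":-20,"rx":0,"ry":0,"rz":0,"hand":10},{"x":0,"y":0,"z":-20,"rx":0,"ry":0,"rz":0,"hand":10},{"x":0,"y":0,"z":-8,"rx":0,"ry":0,"rz":0,"hand":10},{"x":0,"y":0,"z":0,"rx":0,"ry":0,"rz":0,"hand":10}]' 50 && python3 -m creep '[{"x":-5,"y":15,"z":0,"rx":0,"ry":0,"rz":0,"hand":10},{"x":-9,"y":33,"z":0,"rx":0,"ry":0,"rz":0,"hand":10},{"x":-9,"y":33,"z":0,"rx":0,"ry":0,"rz":0,"hand":10},{"x":-9,"y":33,"z":0,"rx":0,"ry":0,"rz":0,"hand":10},{"x":-9,"y":33,"z":0,"rx":0,"ry":0,"rz":0,"hand":10},{"x":-9,"y":33,"z":0,"rx":0,"ry":0,"rz":0,"hand":10},{"x":-9,"y":33,"z":0,"rx":0,"ry":0,"rz":0,"hand":10},{"x":-9,"y":33,"z":0,"rx":0,"ry":0,"rz":0,"hand":10},{"x":-9,"y":33,"z":0,"rx":0,"ry":0,"rz":0,"hand":10},{"x":-9,"y":33,"z":0,"rx":0,"ry":0,"rz":0,"hand":10},{"x":-9,"y":33,"z":0,"rx":0,"ry":0,"rz":0,"hand":10},{"x":-2.5,"y":7,"z":0,"rx":0,"ry":0,"rz":0,"hand":10},{"x":0,"y":0,"z":0,"rx":0,"ry":0,"rz":0,"hand":10},{"x":0,"y":0,"z":0,"rx":0,"ry":0,"rz":0,"hand":10}]' 50
```

```text
clock: 12.22
eef_pos: [490.4, 68.0, 265.6]
tcp_rot: [3.141, -0.001, 0.276]
contact_force: [-0.4, 0.1, -1.4]
opening: 0.267
grasp_force: 49.1
clock: 13.98
eef_pos: [492.1, -296.5, 265.0]
tcp_rot: [-3.141, 0.0, 0.276]
contact_force: [-0.5, -0.1, -0.6]
opening: 0.267
grasp_force: 49.2
```

```bash
python3 -m creep '[{"x":1,"y":0.8,"z":10,"rx":0,"ry":0,"rz":0,"hand":10},{"x":0,"y":0,"z":15,"rx":0,"ry":0,"rz":0,"hand":10},{"x":0,"y":0,"z":10,"rx":0,"ry":0,"rz":0,"hand":10},{"x":0,"y":0,"z":8,"rx":0,"ry":0,"rz":0,"hand":10},{"x":0,"y":0,"z":8,"rx":0,"ry":0,"rz":0,"hand":10},{"x":0,"y":0,"z":0,"rx":0,"ry":0,"rz":0,"hand":10}]' 50 && python3 -m creep '[{"x":0,"y":0,"z":12,"rx":0,"ry":0,"rz":0,"hand":10},{"x":0,"y":0,"z":15,"rx":0,"ry":0,"rz":0,"hand":10},{"x":0,"y":0,"z":15,"rx":0,"ry":0,"rz":0,"hand":10},{"x":0,"y":0,"z":15,"rx":0,"ry":0,"rz":0,"hand":10},{"x":0,"y":0,"z":10,"rx":0,"ry":0,"rz":0,"hand":10},{"x":0,"y":0,"z":5,"rx":0,"ry":0,"rz":0,"hand":10},{"x":0,"y":0,"z":2,"rx":0,"ry":0,"rz":0,"hand":10},{"x":0,"y":0,"z":0,"rx":0,"ry":0,"rz":0,"hand":10}]' 50
```

```text
clock: 14.72
eef_pos: [493.3, -297.6, 213.6]
tcp_rot: [-3.141, 0.001, 0.276]
contact_force: [-0.7, -0.1, -0.8]
opening: 0.268
grasp_force: 49.2
clock: 15.72
eef_pos: [493.8, -297.9, 140.5]
tcp_rot: [3.141, -0.0, 0.276]
contact_force: [-0.0, -0.9, -1.2]
opening: 0.265
grasp_force: 49.2
```

```bash
python3 -m creep '[{"x":0,"y":0,"z":1.5,"rx":0,"ry":0,"rz":0,"hand":10},{"x":0,"y":0,"z":1,"rx":0,"ry":0,"rz":0,"hand":10},{"x":0,"y":0,"z":0,"rx":0,"ry":0,"rz":0,"hand":10},{"x":0,"y":0,"z":0,"rx":0,"ry":0,"rz":0,"hand":10}]' 50
```

```text
clock: 16.23
eef_pos: [493.7, -297.7, 137.9]
tcp_rot: [3.142, -0.0, 0.276]
contact_force: [0.5, 0.2, -1.1]
opening: 0.27
grasp_force: 49.2
```

```bash
python3 -m creep '[{"x":0,"y":0,"z":0.8,"rx":0,"ry":0,"rz":0,"hand":10},{"x":0,"y":0,"z":0,"rx":0,"ry":0,"rz":0,"hand":10},{"x":0,"y":0,"z":0,"rx":0,"ry":0,"rz":0,"hand":10}]' 50
python3 - <<'E'
from h import *
f=grab_frame("side")
cv2.imwrite("pics/c9.png",cv2.resize(f[170:270,250:350],(500,500),interpolation=cv2.INTER_CUBIC)[:,:,::-1])
E
```

```text
clock: 16.6
eef_pos: [493.8, -297.8, 137.5]
tcp_rot: [3.141, -0.0, 0.276]
contact_force: [-2.2, 0.8, 6.5]
opening: 0.265
grasp_force: 49.8
```

View pics/c9.png

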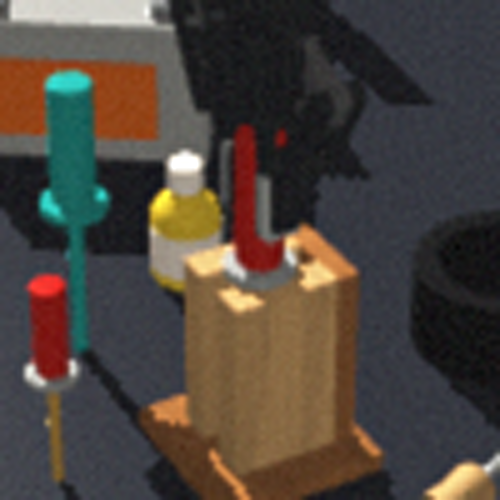

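The collar is seated on the wood at crop (260,265), and the force is now +6.5 N, the same as when I first gripped it. Open slowly, then rise.

```bash
python3 -m creep '[{"x":0,"y":0,"z":0,"rx":0,"ry":0,"rz":0,"hand":28},{"x":0,"y":0,"z":0,"rx":0,"ry":0,"rz":0,"hand":36},{"x":0,"y":0,"z":0,"rx":0,"ry":0,"rz":0,"hand":50},{"x":0,"y":0,"z":0,"rx":0,"ry":0,"rz":0,"hand":85},{"x":0,"y":0,"z":0,"rx":0,"ry":0,"rz":0,"hand":85},{"x":0,"y":0,"z":0,"rx":0,"ry":0,"rz":0,"hand":85},{"x":0,"y":0,"z":0,"rx":0,"ry":0,"rz":0,"hand":85},{"x":0,"y":0,"z":0,"rx":0,"ry":0,"rz":0,"hand":85}]' && python3 -m creep '[{"x":0,"y":0,"z":-10,"rx":0,"ry":0,"rz":0,"hand":85},{"x":0,"y":0,"z":-20,"rx":0,"ry":0,"rz":0,"hand":85},{"x":0,"y":0,"z":-25,"rx":0,"ry":0,"rz":0,"hand":85},{"x":0,"y":0,"z":-25,"rx":0,"ry":0,"rz":0,"hand":85},{"x":0,"y":0,"z":-25,"rx":0,"ry":0,"rz":0,"hand":85},{"x":0,"y":0,"z":-25,"rx":0,"ry":0,"rz":0,"hand":85},{"x":0,"y":0,"z":0,"rx":0,"ry":0,"rz":0,"hand":85},{"x":0,"y":0,"z":0,"rx":0,"ry":0,"rz":0,"hand":85},{"x":0,"y":0,"z":0,"rx":0,"ry":0,"rz":0,"hand":85}]'
python3 - <<'E'
from h import *
f=grab_frame("side")
for c,s in blobs(f,(0,190,90),(5,255,255))[0]+blobs(f[90:210,220:340],(4,140,80),(14,255,255))[0]: print(c,s)
a=cv2.imread("pics/side0.png")[:,:,::-1]
print("handle was (301.2,207.8) box 296 194 11 30; rack crop diff", np.abs(f[195:260,285:325].astype(int)-a[195:260,285:325]).mean(), "glue/jars diff",np.abs(f[200:232,275:295].astype(int)-a[200:232,275:295]).mean(),np.abs(f[165:205,350:375].astype(int)-a[165:205,350:375]).mean())
E
```

```text
clock: 17.65
eef_pos: [493.6, -297.7, 137.0]
tcp_rot: [-3.142, 0.0, 0.276]
contact_force: [1.1, -0.3, -0.6]
opening: 0.996
grasp_force: 0.0
clock: 18.77
eef_pos: [493.1, -297.4, 265.9]
tcp_rot: [-3.14, 0.001, 0.276]
contact_force: [0.3, -0.8, 0.1]
opening: 0.995
grasp_force: 0.0
[359.2 172.4] [355 169  10   8  66]
[301.5 208. ] [297 194  10  30 273]
[259.4 234.4] [256 225   7  20 116]
[512.6 302. ] [ 470  242   90  110 5385]
[14.  14.6] [  6   0  17  32 431]
[52.4 42.3] [ 40  33  26  18 324]
[44.9 99. ] [ 28  92  33  16 357]
handle was (301.2,207.8) box 296 194 11 30; rack crop diff 4.525384615384615 glue/jars diff 3.427604166666667 3.235
```

The handle is back within 0.3 px of its start, the hatch blob shows it still open, and the bystanders are unmoved.

```bash
python3 -c "from rig import *; print(sign_off())"
```

```text
the job is handed in; nothing more can be done
None
```

The job is handed in at about 19 s of the 54 s allowed: the rod pressed the latch and the hatch is open, the tool hangs upright in its rack with the gripper clear, and the glue bottle and jars have not moved; no verdict was returned.

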